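# Match the blocked lenses to their spectacle frames

### The job

Four cut lenses with black holders stuck on them stand about the mat: put each one in the job tray whose spectacle frame has rims of the same shape and size, set down gently (not dropped), flat and centred on the tray's round felt pad with the holder upright. Leave the uncut blank (the plain disc without a holder) and the screw jar where they are.

Things in the scene. Friction and masses are not known exactly. Their poses are not given: they have to be found in the camera images.
- holder_biground (a point): Brown-tinted large round lens: a disc 54 mm across, 4 mm thick, lying flat, with an upright black plastic holder (round stub, 20 mm in diameter, 46 mm tall) stuck on its middle; 50 mm tall in all, about 60 g. Take it by the holder. The point is the centre of the holder, on its axis, 27 mm above the lens's underside; z runs up the holder.
- holder_smallround (a point): Brown-tinted small round lens: a disc 36 mm across, 4 mm thick, lying flat, with an upright black plastic holder (round stub, 20 mm in diameter, 46 mm tall) stuck on its middle; 50 mm tall in all, about 60 g. Take it by the holder. The point is the centre of the holder, on its axis, 27 mm above the lens's underside; z runs up the holder.
- holder_rect (a point): Brown-tinted narrow rectangular lens: 30 by 56 mm, 4 mm thick, lying flat, with an upright black plastic holder (round stub, 20 mm in diameter, 46 mm tall) stuck on its middle; 50 mm tall in all, about 60 g. Take it by the holder. The point is the centre of the holder, on its axis, 27 mm above the lens's underside; z runs up the holder.
- holder_square (a point): Brown-tinted square lens: 46 by 46 mm, 4 mm thick, lying flat, with an upright black plastic holder (round stub, 20 mm in diameter, 46 mm tall) stuck on its middle; 50 mm tall in all, about 60 g. Take it by the holder. The point is the centre of the holder, on its axis, 27 mm above the lens's underside; z runs up the holder.
- pad_biground (a point): Job tray of dark grey plastic, fixed, 140 by 146 mm, with 14 mm walls; along its far side lies a white spectacle frame front with two large round rims (openings 54 mm), 10 mm high above the table. In the nearer half is a round pale felt pad, 72 mm in diameter. The point is the centre of the pad's top face, 6 mm above the table; x points to the frame, whose middle is 67 mm away, z up.
- pad_smallround (a point): Job tray of dark grey plastic, fixed, 140 by 146 mm, with 14 mm walls; along its far side lies a white spectacle frame front with two small round rims (openings 36 mm), 10 mm high above the table. In the nearer half is a round pale felt pad, 72 mm in diameter. The point is the centre of the pad's top face, 6 mm above the table; x points to the frame, whose middle is 67 mm away, z up.
- pad_rect (a point): Job tray of dark grey plastic, fixed, 140 by 146 mm, with 14 mm walls; along its far side lies a white spectacle frame front with two narrow rectangular rims (openings 30 by 56 mm), 10 mm high above the table. In the nearer half is a round pale felt pad, 72 mm in diameter. The point is the centre of the pad's top face, 6 mm above the table; x points to the frame, whose middle is 67 mm away, z up.
- pad_square (a point): Job tray of dark grey plastic, fixed, 140 by 146 mm, with 14 mm walls; along its far side lies a white spectacle frame front with two square rims (openings 46 by 46 mm), 10 mm high above the table. In the nearer half is a round pale felt pad, 72 mm in diameter. The point is the centre of the pad's top face, 6 mm above the table; x points to the frame, whose middle is 67 mm away, z up.
- blank: Uncut lens blank: a plain brown-tinted disc 66 mm in diameter and 10 mm thick, with no holder on it, lying on the mat among the lenses. Not part of the job. Origin at the centre of its underside.
- screw_jar: Small pale screw jar with a metal cap, 36 mm in diameter, 45 mm tall, standing on the mat among the lenses. Not part of the job. Origin at the centre of its underside.
Not all that is in view belongs to the job. What is shaped like the part that bears holder_rect but purple or yellow is not meant.

How it is judged:
By the outcome, as a careful person would: the job done as asked, in the order asked, and still so for the second after the job is handed in, with the robot touching nothing.
It also fails if it takes over 112 s, if anything falls off the work surface, if the arm or the gripper's body presses on something with over 40 N, if the wrist force passes 120 N, or if a joint passes its speed limit or range.

### The arm

A 6-joint arm with a two-finger parallel gripper is mounted at the origin on the work surface. World frame = base frame: x ahead of the robot, y to its left, z up, the work surface at z = 0. Lengths are in m, angles in degrees, forces in N, time in s.
With the tool pointing down it reaches from about 0.4 to 0.825 m from the base axis. Payload 7 kg.
Tool frame: the origin (TCP) lies at the very end of the fingers, on their centre line; the grasp point (between the pads) lies 19 mm behind it (r.grasp_offset is the z of the grasp point in the tool frame, in m); z points along the fingers, y is the direction in which the jaws open and shut (so a half turn about z gives the same grasp; the last joint's range is limited). The gripper opens to 88 mm and grips with 3 to 60 N. Pads are 19 mm wide; open, the fingers measure 130 mm over their backs; the gripper's body (78 mm by 193 mm) begins 47 mm behind the grasp point.
Start: joints at [-53.852, 20.546, 0.682, 0, -70.136, -16.507], TCP at [0.227, -0.636, 0.227] pointing down, gripper open.
Joint ranges: [-176.03, 176.03], [-82.01, 121.73], [-58.28, 71.71], [-173.87, 95.51], [-174.79, -0.11], [-173.66, 173.66]. Speed limits (degrees/s): [136.94, 136.94, 172.46, 180, 180, 180].

### API

Orientations are given as [roll, pitch, yaw] about the fixed x, y, z axes, in that order (R = Rz(yaw) Ry(pitch) Rx(roll)).
In Python, from plant import r, capture, calibration, order gives the robot as it stands.
- The arm moves only by the tool servo_tool, never from a script. Its arguments are lists of equal length, an entry for each row: "grip": the closure, from -1 (fully open) to 1 (shut), so that 0 is half open; "translation": the shift along the tool's x, y, z in m, a list of three; "turn": the turn about the tool's z in rad. A call has 1 to 10 rows; each row is the pose to reach, as a shift and turn from the pose commanded when the call began, along the tool's axes at that moment; what a row does not reach only later rows make up. A row lasts 1/12 s, in which the tool goes at most 41.7 mm and 7.16 degrees, less where a joint would pass 70% of its speed; a pose out of reach is approached as far as the arm can. A call with a gripper value outside its range is refused whole. The fingers move at their own pace and stop on an object; "newtons" is the grip in N (left out, the last holds). Time passes only in rows, so rows that repeat a pose let the fingers close. It gives the time, the measured TCP pose, the force and the opening at its end, in the units of the state.
- r.get_state(): the state, without advancing time (a new reading comes with each control period).
- capture(name): name is "scene" or "side" or "wrist"; returns (picture, depth): 480x640x3 uint8, blue, green, red; 480x640 float32, m along the optical axis (not along the pixel's ray), 0 where there is no reading.
- calibration(name): a dict with "fx", "fy", "cx", "cy" (pixels), "view" (4x4, takes a point from world to camera coordinates). Camera axes: x right, y up, looking along -z (the intrinsics and any distortion apply to the point x, -y, -z); pixel columns grow to the right and rows downward; lengths in m; the calibration is good to about 2 mm. A picture is of the moment at which its call begins: read the wrist's pose just before it. calibration takes no time and is no camera call; for the wrist camera it gives the pose at the moment of the call.
- order.close_job(): hands the job in, once; it reports no verdict.
The state is a dict: "time_s": time; "joints": joint angles; "qd": joint speeds; "joint_torque": joint torques, N m; "tcp_pos": TCP position; "eef_rot": TCP orientation; "contact_force": force on the tool from outside, world axes, zero at the start; "moment": the same for the moment, N m; "gripper_width": finger opening in m.
Only numpy, scipy, OpenCV 4.12 (cv2) and the standard library are available. Lean on these libraries where they do the work, as an engineer would, in place of code of your own. Each camera call takes 0.05 s, during which the arm holds its last target.

## Working session

There is one attempt and no reset: what is moved stays moved. The work goes in short steps, Python scripts to look and compute and a tool call to move; the robot and the scene stay as the last step left them, time stands still between calls to the robot, and variables do not carry over. Pictures are saved under pics/ and viewed, and the job is handed in when it is done.

Besides the shell and the picture viewer there is one more tool, called after "Request:" as a command line: name --pt "numbers of a row" for each row, then --argument value for the rest. servo_tool: Moves the arm, as the interface text tells. Its arguments: {"type":"object","properties":{"grip":{"type":"array","items":{"type":"number"}},"translation":{"type":"array","items":{"type":"array","items":{"type":"number"}}},"turn":{"type":"array","items":{"type":"number"}},"newtons":{"type":"number"}},"required":["grip","translation","turn"]}

```bash
mkdir -p pics; ls; python3 - <<'E'
from plant import r, capture, calibration, order
import cv2
s=r.get_state();print(s, r.grasp_offset)
for n in("scene","side","wrist"):
    c=calibration(n);print(n,c)
    p,d=capture(n);cv2.imwrite(f"pics/{n}0.png",p)
    import numpy as np;np.savez(f"{n}0.npz",p=p,d=d,view=c["view"],k=[c["fx"],c["fy"],c["cx"],c["cy"]])
E
```

```text
pics
{'time_s': 0.0, 'joints': array([-5.38531160e+01,  2.05930052e+01,  6.34517687e-01, -2.06631420e-02,
       -7.01345006e+01, -1.65062213e+01]), 'qd': array([-0.04716255, -0.12097926, -0.02029215, -0.09002737,  0.02835613,
       -0.05451832]), 'joint_torque': array([ 1.08488846e-04, -5.82706475e+01,  2.93060589e+01,  6.99741259e+00,
        6.76023628e-03, -2.32443081e-04]), 'tcp_pos': array([ 0.22669515, -0.63528887,  0.22560889]), 'eef_rot': array([ 1.79905325e+02, -7.79834816e-03, -1.60366368e+02]), 'contact_force': array([ 0.29330481, -0.48815099,  0.42370496]), 'moment': array([-0.05101611,  0.01633491,  0.00233308]), 'gripper_width': 0.08737419066494574} -0.0188
scene {'fx': 533.9699131661896, 'fy': 533.9699131661896, 'cx': 317.40172388250073, 'cy': 235.40729713993935, 'view': array([[ 0.36407314,  0.9313319 ,  0.00846428, -0.19609667],
       [-0.59854532,  0.22699915,  0.76825444,  0.26882681],
       [ 0.71357849, -0.28476706,  0.64008864, -1.54984394],
       [ 0.        ,  0.        ,  0.        ,  1.        ]])}
side {'fx': 581.4452002636812, 'fy': 581.4452002636812, 'cx': 322.1193723080379, 'cy': 247.62778742392427, 'view': array([[ 0.74669362, -0.6650095 ,  0.01452569, -0.3418859 ],
       [ 0.37475423,  0.43862712,  0.81680201, -0.23830886],
       [-0.54955246, -0.60445728,  0.5767352 , -0.82747015],
       [ 0.        ,  0.        ,  0.        ,  1.        ]])}
wrist {'fx': 407.9515066074704, 'fy': 407.9515066074704, 'cx': 323.95900790891716, 'cy': 240.899411051619, 'view': array([[-3.35980660e-01,  9.41868859e-01,  2.19179102e-04,
         6.75751620e-01],
       [-9.03094028e-01, -3.22082917e-01, -2.84048890e-01,
         3.60500044e-02],
       [-2.67466210e-01, -9.56328729e-02,  9.58809773e-01,
        -3.90911690e-01],
       [ 0.00000000e+00,  0.00000000e+00,  0.00000000e+00,
         1.00000000e+00]])}
```

View pics/scene0.png

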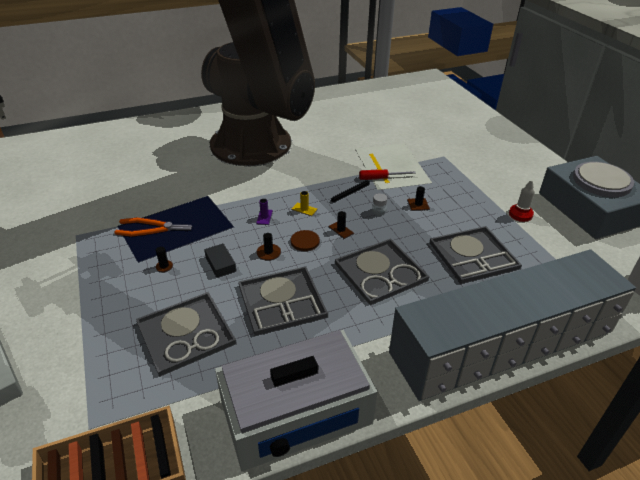

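View pics/side0.png

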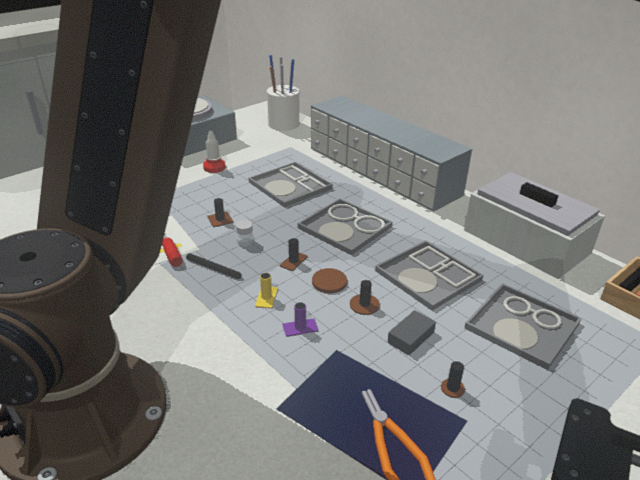

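View pics/wrist0.png

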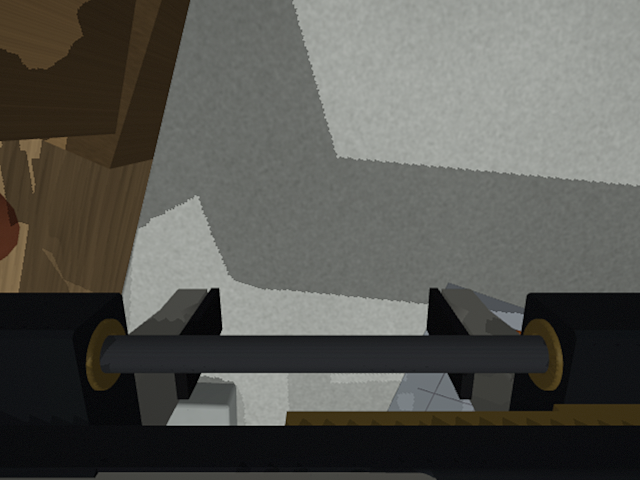

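The scene picture shows black-holder lenses at (163,260), (268,245), (342,222), (418,197); the trays at (185,330), (282,298), (380,270) and (475,253); purple (264,212) and yellow (304,203) decoys; the blank (305,240) and the jar (379,203). I'll rectify both views to the table plane to measure shapes and positions.

```bash
cat > h.py <<'E'
import numpy as np, cv2
class Cam:
    def __init__(s,view,k):
        s.V=np.array(view);s.fx,s.fy,s.cx,s.cy=k
        s.R=s.V[:3,:3];s.C=-s.R.T@s.V[:3,3]
    def proj(s,P):
        P=np.atleast_2d(P)@s.R.T+s.V[:3,3]
        return np.c_[s.cx+s.fx*P[:,0]/-P[:,2], s.cy+s.fy*-P[:,1]/-P[:,2]]
    def plane(s,uv,z):
        uv=np.atleast_2d(np.asarray(uv,float))
        d=np.c_[(uv[:,0]-s.cx)/s.fx,-(uv[:,1]-s.cy)/s.fy,-np.ones(len(uv))]@s.R
        t=(z-s.C[2])/d[:,2]
        return s.C+t[:,None]*d
def load(n):
    f=np.load(n+".npz");return f["p"],f["d"],Cam(f["view"],f["k"])
X1,Y1,RES=0.95,0.45,0.0015   # top view: row down = -x, col right = -y
def top(p,c,z,x0=.30,x1=.95,y0=-.55,y1=.55,res=.0014):
    W=int((y1-y0)/res);H=int((x1-x0)/res)
    w=np.array([[x1,y1,z],[x1,y0,z],[x0,y0,z],[x0,y1,z]])
    M=cv2.getPerspectiveTransform(c.proj(w).astype(np.float32),np.float32([[0,0],[W,0],[W,H],[0,H]]))
    return cv2.warpPerspective(p,M,(W,H))
E
python3 - <<'E'
from h import *
for n in("scene0","side0"):
    p,d,c=load(n)
    print(n,c.C)
    print(c.plane([[163,260],[268,245],[342,222],[418,197],[185,330],[282,298],[380,270],[475,253]],0.004).round(3)if n=="scene0" else "")
    cv2.imwrite(f"pics/top_{n}.png",top(p,c,.008))
E
```

```text
scene0 [ 1.33823386 -0.31973688  0.78716992]
[[ 0.424 -0.314  0.004]
 [ 0.457 -0.087  0.004]
 [ 0.44   0.101  0.004]
 [ 0.414  0.32   0.004]
 [ 0.636 -0.306  0.004]
 [ 0.623 -0.109  0.004]
 [ 0.62   0.111  0.004]
 [ 0.645  0.333  0.004]]
side0 [-0.11014698 -0.622999    0.67684845]
```

View pics/top_scene0.png

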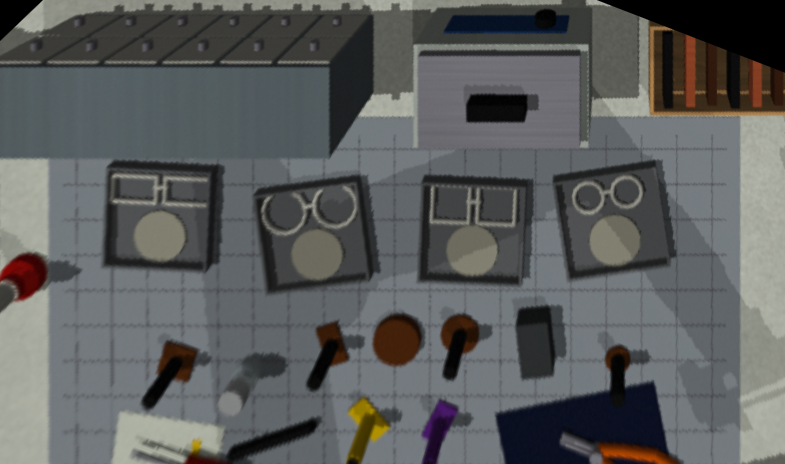

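View pics/top_side0.png

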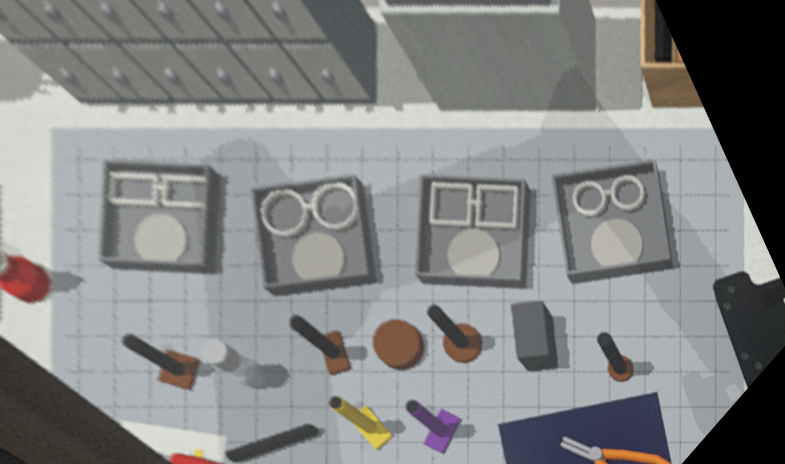

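Lenses, left to right in the rectified view: square (178,362), narrow rectangle (332,345), large round (460,333), small round (618,360). Trays: rect (160,215), large round (315,235), square (473,230), small round (613,220). Now the numbers.

```bash
cat > meas.py <<'E'
from h import *
S={"square":(418,203),"rect":(342,229),"big":(268,252),"small":(163,266)}
def main(tag=""):
    I={n:load(n+tag) for n in("scene0","side0")}
    seeds={k:I["scene0"][2].plane(v,.004)[0] for k,v in S.items()}
    for k,P in seeds.items():
        hulls=[];tops=[]
        for n,(p,d,c) in I.items():
            hsv=cv2.cvtColor(p,cv2.COLOR_BGR2HSV)
            m=cv2.inRange(hsv,(4,110,30),(16,255,200))
            u,v=c.proj(P)[0].astype(int)
            roi=np.zeros_like(m);cv2.circle(roi,(int(u),int(v)),22 if n=="scene0" else 26,255,-1)
            m&=roi
            pts=np.argwhere(m)[:,::-1]
            w=c.plane(pts,.004)[:,:2]
            hulls.append(cv2.convexHull((w*1000).astype(np.float32)))
            # black stub above
            t=c.proj(P+[0,0,.03])[0]
            b=cv2.inRange(hsv,(0,0,0),(180,255,48))
            nl,l,st,ce=cv2.connectedComponentsWithStats(b)
            x,y=int(t[0]),int(t[1])
            best=min(range(1,nl),key=lambda i:np.hypot(*(ce[i]-t)) if 30<st[i,4]<900 else 1e9)
            bp=np.argwhere(l==best)[:,::-1]
            # top cap: stub silhouette's top rows; axis
            tops.append((st[best].tolist(),ce[best].round(1).tolist()))
        a,inter=cv2.intersectConvexConvex(*hulls)
        r=cv2.minAreaRect(inter);e=cv2.minEnclosingCircle(inter)
        mo=cv2.moments(inter)
        print(k,"rect",np.round(r[0],1),np.round(r[1],1),round(r[2],1),"circ",np.round(e[0],1),round(e[1]*2,1),"area",round(a),"cen",round(mo["m10"]/mo["m00"],1),round(mo["m01"]/mo["m00"],1))
        for h in hulls: 
            q=cv2.minAreaRect(h);print("   ",np.round(q[0],1),np.round(q[1],1),round(q[2],1))
        print("   ",tops)
    # pads
    T={"rect":(466,246),"big":(373,262),"square":(278,290),"small":(181,321)}
    for k,s in T.items():
        for n,(p,d,c) in I.items():
            P=I["scene0"][2].plane(s,.006)[0];t=c.proj(P)[0]
            hsv=cv2.cvtColor(p,cv2.COLOR_BGR2HSV)
            m=cv2.inRange(hsv,(15,25,60),(40,120,255))
            nl,l,st,ce=cv2.connectedComponentsWithStats(m)
            best=min(range(1,nl),key=lambda i:np.hypot(*(ce[i]-t)) if st[i,4]>300 else 1e9)
            cn=cv2.findContours((l==best).astype(np.uint8),0,1)[0][0][:,0]
            w=(c.plane(cn,.006)[:,:2]*1000).astype(np.float32)
            e=cv2.fitEllipse(cv2.convexHull(w))
            w2=(c.plane(np.argwhere(cv2.inRange(hsv,(0,0,0),(0,0,0))*0+(l==best))[:,::-1],.006)[:,:2]*1000)
            print("pad",k,n,np.round(e[0],1),np.round(e[1],1),"minc",np.round(cv2.minEnclosingCircle(w)[0],1),round(2*cv2.minEnclosingCircle(w)[1],1))
main()
E
python3 meas.py
```

```text
square rect [436.3 305.3] [41.1 40.4] 73.3 circ [436.3 305.4] 56.1 area 1548 cen 436.3 305.0
    [439.2 305.5] [44.  45.9] 73.3
    [435.7 304.8] [41.2 42.4] 71.5
    [([409, 186, 16, 24, 186], [417.9, 198.0]), ([160, 118, 16, 21, 106], [167.8, 128.1])]
rect rect [461.1  86.3] [50.  25.9] 16.4 circ [461.3  84.6] 53.7 area 1063 cen 459.8 84.1
    [463.7  87.2] [55.2 29.7] 17.4
    [459.5  86.5] [53.  27.2] 16.4
    [([329, 211, 17, 28, 207], [340.4, 223.5]), ([160, 118, 16, 21, 106], [167.8, 128.1])]
big rect [473.3 -94.5] [43.1 49.3] 36.6 circ [475.1 -93.3] 49.5 area 1657 cen 474.9 -93.8
    [479.  -92.8] [50.9 48.9] 77.2
    [471.9 -95.4] [46.5 49.5] 36.6
    [([257, 233, 17, 26, 230], [266.1, 245.9]), ([520, 183, 38, 24, 432], [538.6, 194.6])]
small rect [ 439.4 -314.9] [23.3 28.7] 12.9 circ [ 440.5 -315.2] 31.0 area 494 cen 439.9 -316.4
    [ 445.2 -314.9] [33.7 29.2] 86.7
    [ 435.1 -317.7] [28.2 30.6] 27.2
    [([118, 222, 42, 9, 224], [135.8, 225.9]), ([520, 183, 38, 24, 432], [538.6, 194.6])]
pad rect scene0 [617.9 327.7] [70.7 72.4] minc [617.9 327.6] 72.4
pad rect side0 [209.4 299.2] [ 50.3 408.5] minc [255.6 343.8] 286.5
pad big scene0 [592.5 107. ] [69.8 72.2] minc [592.4 106.3] 72.9
pad big side0 [209.4 299.2] [ 50.3 408.5] minc [255.6 343.8] 286.5
pad square scene0 [ 597.9 -110.7] [70.4 71.9] minc [ 597.8 -110.6] 72.4
pad square side0 [ 876.9 -381.8] [ 78.  218.7] minc [ 895.6 -390.7] 201.1
pad small scene0 [ 612.3 -311.1] [70.3 72.5] minc [ 612.2 -311.2] 72.6
pad small side0 [ 876.9 -381.8] [ 78.  218.7] minc [ 895.6 -390.7] 201.1
```

```bash
cat > dep.py <<'E'
from h import *
def cloud(d,c):
    v,u=np.mgrid[0:480,0:640]
    P=np.stack([(u-c.cx)/c.fx*d,-(v-c.cy)/c.fy*d,-d],-1)
    return (P-c.V[:3,3])@c.R
def run(tags,cen,zr=(.046,.056)):
  for k,(x,y) in cen.items():
    for n in tags:
        p,d,c=load(n);W=cloud(d,c)
        m=(d>0)&(abs(W[...,0]-x)<.03)&(abs(W[...,1]-y)<.03)&(W[...,2]>zr[0])&(W[...,2]<zr[1])
        q=W[m]
        if len(q)<4: print(k,n,"none",len(q));continue
        lo,hi=q.min(0),q.max(0)
        mm=(d>0)&(abs(W[...,0]-x)<.03)&(abs(W[...,1]-y)<.03)&(W[...,2]>.012)&(W[...,2]<.04)
        w=W[mm]
        e=cv2.minEnclosingCircle((q[:,:2]*1000).astype(np.float32))
        print(k,n,len(q),"mean",(q.mean(0)*1000).round(1),"circ",np.round(e[0],1),round(2*e[1],1),"body mean",(w.mean(0)*1000).round(1),len(w))
if __name__=="__main__":
    run(["scene0","side0"],{"square":(.436,.305),"rect":(.461,.086),"big":(.474,-.094),"small":(.440,-.316)})
    p,d,c=load("scene0")
    b=np.vstack([np.hstack([cv2.resize(p[v-25:v+25,u-25:u+25],(300,300),interpolation=2) for u,v in ((418,203),(342,229))]),np.hstack([cv2.resize(p[v-25:v+25,u-25:u+25],(300,300),interpolation=2) for u,v in ((268,252),(163,266))])])
    cv2.imwrite("pics/crop_l.png",b)
    W=cloud(d,c)
    for u,v in((466,246),(373,262),(278,290),(181,321)): print((W[v-2:v+3,u-2:u+3].mean((0,1))*1000).round(1))
E
python3 dep.py
```

```text
square scene0 38 mean [438.5 306.9  48.5] circ [437.1 308.4] 22.3 body mean [442.3 303.7  25.7] 76
square side0 49 mean [435.4 303.7  49.8] circ [437.7 303.6] 23.4 body mean [433.  299.4  25.9] 103
rect scene0 41 mean [462.6  88.2  48.8] circ [462.3  90. ] 22.0 body mean [467.5  85.7  25.6] 83
rect side0 66 mean [459.2  84.5  50.4] circ [460.4  86.5] 22.9 body mean [456.   81.   26.1] 117
big scene0 43 mean [476.4 -91.8  48.4] circ [476.4 -91.3] 20.3 body mean [482.  -93.5  25.8] 85
big side0 80 mean [472.8 -95.7  50.3] circ [474.3 -95.3] 21.3 body mean [469.1 -99.   26. ] 138
small scene0 42 mean [ 440.5 -315.2   48.6] circ [ 440.8 -315.6] 20.0 body mean [ 446.3 -315.1   25.6] 99
small side0 132 mean [ 436.8 -318.4   50.2] circ [ 438.7 -318.2] 20.8 body mean [ 432.3 -320.9   25.9] 178
[618.6 326.9   4.5]
[591.3 108.6   3.7]
[ 598.2 -109.6    3.5]
[ 611.5 -309.     4.4]
```

View pics/crop_l.png

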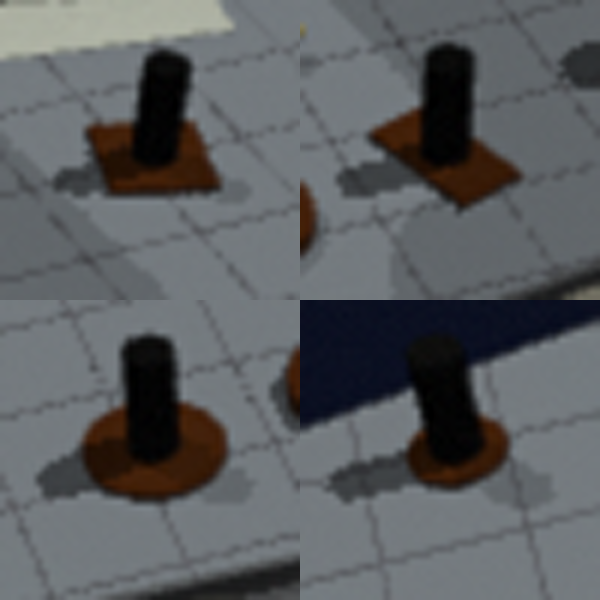

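The crops confirm the identities: square, narrow rectangle, large round, small round. Next, the pads from the side camera and the rim sizes.

```bash
python3 - <<'E'
from h import *
p,d,c=load("side0");hsv=cv2.cvtColor(p,cv2.COLOR_BGR2HSV)
T={"rect":(.618,.3277),"big":(.5925,.1067),"square":(.598,-.1107),"small":(.6123,-.3111)}
for n in("scene0","side0"):
  p,d,c=load(n);lab=cv2.cvtColor(p,cv2.COLOR_BGR2LAB).astype(int)
  for k,(x,y) in T.items():
    u,v=c.proj([x,y,.006])[0].astype(int)
    m=(lab[...,2]>132).astype(np.uint8)   # yellowish felt vs. neutral tray
    roi=np.zeros_like(m);cv2.circle(roi,(int(u),int(v)),45,1,-1);m&=roi
    nl,l,st,ce=cv2.connectedComponentsWithStats(m)
    i=l[v,u]; m=(l==i).astype(np.uint8)
    cn=max(cv2.findContours(m,0,1)[0],key=cv2.contourArea)[:,0]
    w=(c.plane(cn,.006)[:,:2]*1000).astype(np.float32)
    h=cv2.convexHull(w);e=cv2.fitEllipse(h);q=cv2.minEnclosingCircle(w)
    print(k,n,np.round(e[0],1),np.round(e[1],1),"minc",np.round(q[0],1),round(2*q[1],1))
p,d,c=load("scene0")
t=[cv2.resize(p[v-40:v+40,u-50:u+50],(400,300),interpolation=2)[:, :] for u,v in((475,253),(380,270),(282,298),(185,330))]
cv2.imwrite("pics/crop_t.png",np.vstack([np.hstack(t[:2]),np.hstack(t[2:])]))
E
```

```text
rect scene0 [617.8 328.1] [70.4 71.9] minc [618. 328.] 72.4
big scene0 [592.3 107.2] [69.8 71.2] minc [592.  106.8] 72.1
square scene0 [ 601.3 -110. ] [69.4 81. ] minc [ 603.5 -111.7] 83.0
small scene0 [ 612.  -310.9] [70.5 72. ] minc [ 612.1 -311.1] 72.6
rect side0 [616.9 327.5] [67.3 71.4] minc [616.3 327.2] 72.5
big side0 [592.8 107.4] [63.9 70.9] minc [590.9 107.2] 70.4
square side0 [1509.3  474.6] [3079.8 4590.7] minc [1446.7  954.1] 3704.6
small side0 [1509.3  474.6] [3079.8 4590.7] minc [1446.7  954.1] 3704.6
```

View pics/crop_t.png

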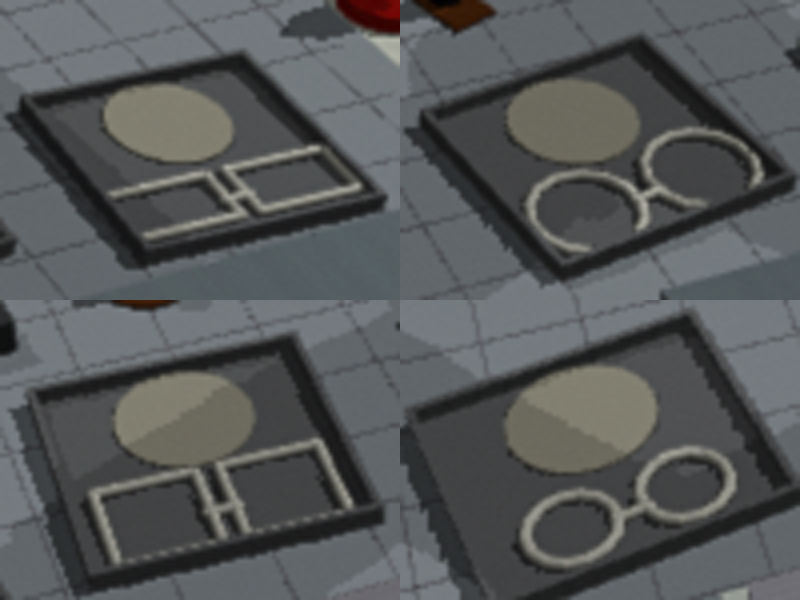

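Request:
servo_tool --grip '[-0.3,-0.3,-0.3,-0.3,-0.3,-0.3,-0.3,-0.3,-0.3,-0.3]' --pt "0 0 0" --pt "0 0 0" --pt "0 0 0" --pt "0 0 0" --pt "0 0 0" --pt "0 0 0" --pt "0 0 0" --pt "0 0 0" --pt "0 0 0" --pt "0 0 0" --turn '[0.08,0.16,0.24,0.32,0.342,0.342,0.342,0.342,0.342,0.342]' --newtons 15

```text
time_s: 0.98
tcp_pos: [0.2269, -0.6357, 0.2266]
eef_rot: [180.0, -0.0, -179.9]
contact_force: [0.0, 0.4, 0.0]
gripper_width: 0.0573
```

The crops confirm the frames: rect, large round / square, small round. Going to hover over the small round lens.

Request:
servo_tool --grip '[-0.3,-0.3,-0.3,-0.3,-0.3,-0.3,-0.3,-0.3,-0.3,-0.3]' --pt "-0.02 0.03 0.01" --pt "-0.042 0.062 0.02" --pt "-0.064 0.096 0.03" --pt "-0.086 0.13 0.04" --pt "-0.108 0.164 0.05" --pt "-0.13 0.196 0.06" --pt "-0.152 0.229 0.07" --pt "-0.174 0.262 0.08" --pt "-0.194 0.292 0.09" --pt "-0.212 0.319 0.1" --turn '[0,0,0,0,0,0,0,0,0,0]'

```text
time_s: 1.82
tcp_pos: [0.4398, -0.3146, 0.1266]
eef_rot: [-180.0, 0.1, -179.9]
contact_force: [0.4, -0.6, -0.0]
gripper_width: 0.0568
```

Request:
servo_tool --grip '[-0.3,-0.3,-0.3]' --pt "0 0 0" --pt "0 0 0" --pt "0 0 0" --turn '[0,0,0]'

```text
time_s: 2.07
tcp_pos: [0.4388, -0.3165, 0.1268]
eef_rot: [-180.0, 0.0, -179.9]
contact_force: [0.5, 0.1, 0.2]
gripper_width: 0.0569
```

```bash
cat > snap.py <<'E'
import sys
from plant import r, capture, calibration
from h import *
n,tag=sys.argv[1:3]
s=r.get_state();print("t",round(s["time_s"],2),s["tcp_pos"].round(4),s["eef_rot"].round(1))
c=calibration(n);p,d=capture(n);cv2.imwrite(f"pics/{tag}.png",p)
np.savez(tag+".npz",p=p,d=d,view=c["view"],k=[c["fx"],c["fy"],c["cx"],c["cy"]])
if n=="wrist":
    C=Cam(c["view"],[c["fx"],c["fy"],c["cx"],c["cy"]]);print("tcp px",C.proj(s["tcp_pos"]))
E
python3 snap.py wrist w1
```

```text
t 2.07 [ 0.4388 -0.3165  0.1268] [-180.     0.  -179.9]
tcp px [[326.43975774 305.94932039]]
```

View pics/w1.png

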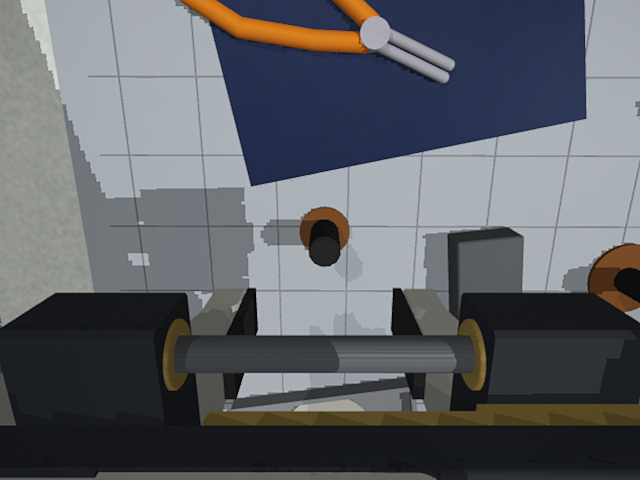

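The stub top shows at about (324,252), between the fingers laterally. Refining its position from the wrist view.

```bash
cat > wl.py <<'E'
import sys
from h import *
from dep import cloud
tag=sys.argv[1];x,y=float(sys.argv[2]),float(sys.argv[3]);b=float(sys.argv[4]) if len(sys.argv)>4 else 0
p,d,c=load(tag);W=cloud(d,c)
near=(d>0)&(np.hypot(W[...,0]-x,W[...,1]-y)<.03)
for lo,hi in((.046+b,.056+b),):
    m=(near&(W[...,2]>lo)&(W[...,2]<hi)).astype(np.uint8)
    q=W[m>0];e=cv2.minEnclosingCircle((q[:,:2]*1000).astype(np.float32));print("top mean",(q.mean(0)*1000).round(1),"circ",np.round(e[0],1),round(2*e[1],1))
hsv=cv2.cvtColor(p,cv2.COLOR_BGR2HSV)
m=cv2.inRange(hsv,(4,110,30),(16,255,255))&(((d>0)&(np.hypot(W[...,0]-x,W[...,1]-y)<.045)).astype(np.uint8)*255)
w=(c.plane(np.argwhere(m)[:,::-1],.004+b)[:,:2]*1000).astype(np.float32)
h=cv2.convexHull(w);q=cv2.minAreaRect(h);e=cv2.minEnclosingCircle(w)
print("lens rect",np.round(q[0],1),np.round(q[1],1),round(q[2],1),"circ",np.round(e[0],1),round(2*e[1],1))
E
python3 wl.py w1 .439 -.317
```

```text
top mean [ 438.  -318.    51.1] circ [ 438.8 -317.9] 20.0
lens rect [ 436.9 -317.7] [31.  34.5] 0.1 circ [ 439.1 -317.7] 35.5
```

Request:
servo_tool --grip '[-0.3,-0.3,-0.3,-0.3,-0.3,-0.3,-0.3,-0.3,-0.3]' --pt "0 -0.0015 0.02" --pt "0 -0.0015 0.04" --pt "0 -0.0015 0.06" --pt "0 -0.0015 0.08" --pt "0 -0.0015 0.095" --pt "0 -0.0015 0.105" --pt "0 -0.0015 0.111" --pt "0 -0.0015 0.111" --pt "0 -0.0015 0.111" --turn '[0,0,0,0,0,0,0,0,0]'

```text
time_s: 2.87
tcp_pos: [0.4387, -0.3186, 0.016]
eef_rot: [-180.0, 0.0, -180.0]
contact_force: [0.1, -0.0, 0.3]
gripper_width: 0.0566
```

Request:
servo_tool --grip '[0.9,0.9,0.9,0.9,0.9,0.9]' --pt "0 0 0" --pt "0 0 0" --pt "0 0 0" --pt "0 0 0" --pt "0 0 0" --pt "0 0 0" --turn '[0,0,0,0,0,0]' --newtons 20

```text
time_s: 3.37
tcp_pos: [0.4388, -0.318, 0.0158]
eef_rot: [-180.0, 0.0, -179.9]
contact_force: [0.5, 0.7, 1.0]
gripper_width: 0.0224
```

Request:
servo_tool --grip '[0.9,0.9,0.9,0.9,0.9,0.9,0.9,0.9,0.9,0.9]' --pt "0 0 0" --pt "0 0 0" --pt "0 0 0" --pt "0 0 0" --pt "0 0 -0.008" --pt "0 0 -0.02" --pt "0 0 -0.035" --pt "0 0 -0.05" --pt "0 0 -0.06" --pt "0 0 -0.06" --turn '[0,0,0,0,0,0,0,0,0,0]'

```text
time_s: 4.2
tcp_pos: [0.4399, -0.3186, 0.078]
eef_rot: [-179.9, 0.2, -179.9]
contact_force: [0.5, 0.3, -1.7]
gripper_width: 0.0199
```

Request:
servo_tool --grip '[0.9,0.9,0.9,0.9,0.9,0.9,0.9,0.9,0.9,0.9]' --pt "-0.015 0.001 0" --pt "-0.035 0.002 0" --pt "-0.06 0.003 0" --pt "-0.085 0.004 0" --pt "-0.11 0.005 0" --pt "-0.135 0.006 0" --pt "-0.155 0.007 0" --pt "-0.168 0.007 0" --pt "-0.173 0.007 0" --pt "-0.173 0.007 0" --turn '[0,0,0,0,0,0,0,0,0,0]'

```text
time_s: 5.03
tcp_pos: [0.6118, -0.3106, 0.0742]
eef_rot: [180.0, -0.1, -179.9]
contact_force: [-0.6, -0.8, -1.2]
gripper_width: 0.0194
```

```bash
python3 snap.py wrist w2;python3 snap.py scene s2
```

```text
t 5.03 [ 0.6118 -0.3106  0.0742] [ 1.800e+02 -1.000e-01 -1.799e+02]
tcp px [[326.42973627 305.9519704 ]]
t 5.08 [ 0.6109 -0.3107  0.0744] [ 1.8e+02 -1.0e-01 -1.8e+02]
```

View pics/w2.png

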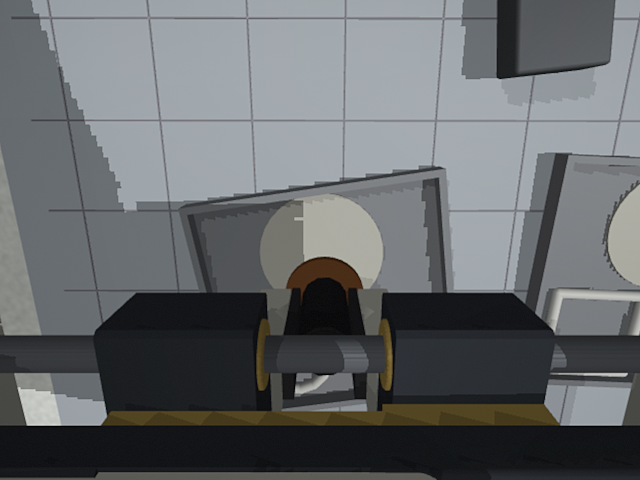

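View pics/s2.png

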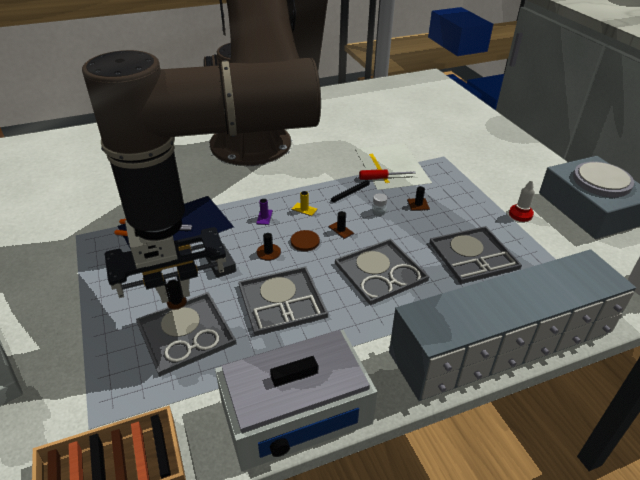

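```bash
cat > wp.py <<'E'
import sys
from h import *
from scipy.optimize import least_squares
tag=sys.argv[1];x,y=map(float,sys.argv[2:4]);sm=int(sys.argv[4]) if len(sys.argv)>4 else 12
p,d,c=load(tag);hsv=cv2.cvtColor(p,cv2.COLOR_BGR2HSV)
lab=cv2.cvtColor(p,cv2.COLOR_BGR2LAB).astype(int)
m=((lab[...,2]>132)&(hsv[...,1]<110)&(hsv[...,0]>17)).astype(np.uint8)
roi=np.zeros_like(m);cv2.fillPoly(roi,[c.proj([[x+.045*np.cos(a),y+.045*np.sin(a),.006] for a in np.linspace(0,6.28,40)]).astype(np.int32)],1)
m&=roi
w=c.plane(np.argwhere(m)[:,::-1],.006)[:,:2]*1000
h=cv2.convexHull(w.astype(np.float32))[:,0]
# robust circle through hull points, R=36
f=least_squares(lambda a:np.hypot(h[:,0]-a[0],h[:,1]-a[1])-36,[x*1000,y*1000],loss="soft_l1",f_scale=.7)
print("pad",f.x.round(1),"n",len(h),"resid",np.abs(f.fun).mean().round(2),"extent",h.min(0).round(1),h.max(0).round(1))
E
python3 wp.py w2 .612 -.311
```

```text
pad [ 611.2 -313.6] n 39 resid 0.62 extent [ 576.1 -348.8] [ 635.2 -278.1]
```

Wrist and scene agree on the lens-to-pad displacement. Correcting y by -3 mm and lowering.

Request:
servo_tool --grip '[0.9,0.9,0.9,0.9,0.9,0.9,0.9,0.9,0.9,0.9]' --pt "0 -0.0015 0.005" --pt "0 -0.003 0.015" --pt "0 -0.003 0.027" --pt "0 -0.003 0.037" --pt "0 -0.003 0.044" --pt "0 -0.003 0.048" --pt "0 -0.003 0.05" --pt "0 -0.003 0.051" --pt "0 -0.003 0.052" --pt "0 -0.003 0.052" --turn '[0,0,0,0,0,0,0,0,0,0]'

```text
time_s: 5.97
tcp_pos: [0.6119, -0.3139, 0.0238]
eef_rot: [-180.0, 0.0, -179.9]
contact_force: [-0.5, -0.0, -0.5]
gripper_width: 0.0199
```

Request:
servo_tool --grip '[0.9,0.9,0.9]' --pt "0 0 0" --pt "0 0 0.0005" --pt "0 0 0.0005" --turn '[0,0,0]'

```text
time_s: 6.22
tcp_pos: [0.6117, -0.3139, 0.0233]
eef_rot: [-180.0, 0.0, -180.0]
contact_force: [-0.7, -0.3, -0.6]
gripper_width: 0.0197
```

Request:
servo_tool --grip '[0.9,0.9,0.9,0.9]' --pt "0 0 0.0005" --pt "0 0 0.001" --pt "0 0 0.0012" --pt "0 0 0.0012" --turn '[0,0,0,0]'

```text
time_s: 6.55
tcp_pos: [0.6116, -0.3139, 0.0218]
eef_rot: [180.0, -0.0, -180.0]
contact_force: [-0.0, -0.0, -0.3]
gripper_width: 0.0202
```

Request:
servo_tool --grip '[0.9,0.9,0.9]' --pt "0 0 0.0005" --pt "0 0 0.0005" --pt "0 0 0.0005" --turn '[0,0,0]'

```text
time_s: 6.8
tcp_pos: [0.6116, -0.3139, 0.0218]
eef_rot: [-180.0, 0.0, -179.9]
contact_force: [-2.1, 1.6, 3.4]
gripper_width: 0.0195
```

Contact at z=0.0218, as predicted. Releasing and rising.

Request:
servo_tool --grip '[0.3,0.2,0.0,0.0,-0.2,-0.2,-0.2,-0.2,-0.2,-0.2]' --pt "0 0 0" --pt "0 0 0" --pt "0 0 0" --pt "0 0 0" --pt "0 0 0" --pt "0 0 0" --pt "0 0 -0.01" --pt "0 0 -0.03" --pt "0 0 -0.055" --pt "0 0 -0.08" --turn '[0,0,0,0,0,0,0,0,0,0]'

```text
time_s: 7.63
tcp_pos: [0.6113, -0.3139, 0.1025]
eef_rot: [180.0, -0.1, -179.9]
contact_force: [0.5, -0.6, 0.3]
gripper_width: 0.0523
```

Request:
servo_tool --grip '[-0.2,-0.2,-0.2,-0.2,-0.2,-0.2,-0.2,-0.2,-0.2,-0.2]' --pt "0.014 0.022 -0.02" --pt "0.028 0.045 -0.025" --pt "0.042 0.07 -0.025" --pt "0.056 0.095 -0.025" --pt "0.07 0.12 -0.025" --pt "0.084 0.145 -0.025" --pt "0.1 0.17 -0.025" --pt "0.115 0.195 -0.025" --pt "0.13 0.21 -0.025" --pt "0.137 0.218 -0.025" --turn '[0,0,0,0,0,0,0,0,0,0]'

```text
time_s: 8.47
tcp_pos: [0.473, -0.0946, 0.1273]
eef_rot: [180.0, 0.0, -179.9]
contact_force: [-0.2, -0.1, -0.4]
gripper_width: 0.0526
```

Request:
servo_tool --grip '[-0.2,-0.2,-0.2]' --pt "0 0 0" --pt "0 0 0" --pt "0 0 0" --turn '[0,0,0]'

```text
time_s: 8.72
tcp_pos: [0.4754, -0.0963, 0.1269]
eef_rot: [-180.0, 0.1, -179.9]
contact_force: [0.1, 0.4, 0.4]
gripper_width: 0.0529
```

```bash
python3 snap.py wrist w3;python3 snap.py scene s3; python3 wl.py w3 .475 -.095; python3 wp.py w3 .598 -.1107
python3 - <<'E'
import dep
dep.run(["s3"],{"small":(.612,-.312)},(.051,.062))
E
```

```text
t 8.72 [ 0.4754 -0.0963  0.1269] [-1.800e+02  1.000e-01 -1.799e+02]
tcp px [[326.43302427 306.00038907]]
t 8.77 [ 0.4752 -0.0965  0.1266] [-180.    0. -180.]
top mean [473.7 -94.7  51.2] circ [474.4 -94.6] 19.8
lens rect [474.8 -94.3] [53.3 52.5] 0.1 circ [475.  -94.5] 53.8
pad [ 608.4 -112.6] n 17 resid 4.39 extent [ 591.6 -148.4] [627.6 -77.5]
small s3 75 mean [ 613.7 -312.5   54.1] circ [ 613.  -311.9] 20.7 body mean [ 619.  -312.6   25.9] 107
```

View pics/w3.png

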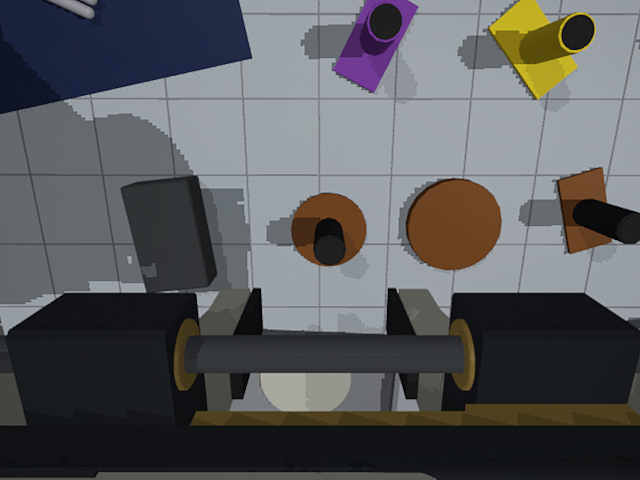

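View pics/s3.png

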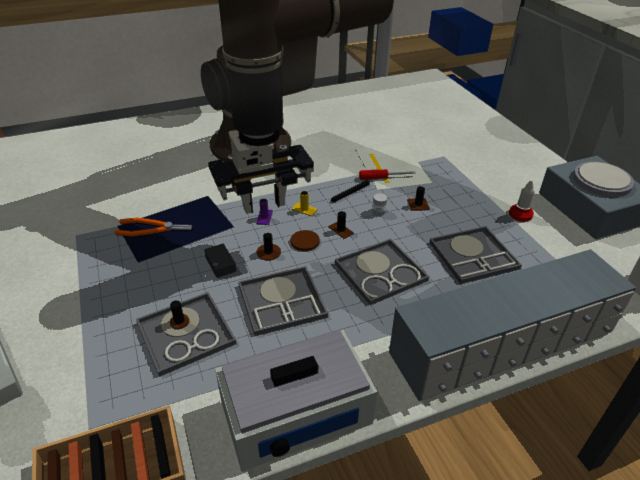

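The small round lens stands on its pad: stub at (613,-312) against the pad at (612,-311), in mm in the scene camera. Next is the large round lens, stub at (329,245) in the wrist view.

Request:
servo_tool --grip '[-0.2,-0.2,-0.2,-0.2,-0.2,-0.2,-0.2,-0.2,-0.2]' --pt "0.001 0.002 0.02" --pt "0.001 0.002 0.04" --pt "0.001 0.002 0.06" --pt "0.001 0.002 0.08" --pt "0.001 0.002 0.095" --pt "0.001 0.002 0.105" --pt "0.001 0.002 0.111" --pt "0.001 0.002 0.111" --pt "0.001 0.002 0.111" --turn '[0,0,0,0,0,0,0,0,0]'

```text
time_s: 9.57
tcp_pos: [0.4736, -0.0944, 0.0152]
eef_rot: [-180.0, -0.0, -180.0]
contact_force: [0.8, 0.1, -0.3]
gripper_width: 0.0528
```

Request:
servo_tool --grip '[0.9,0.9,0.9,0.9,0.9,0.9,0.9,0.9,0.9,0.9]' --pt "0 0 0" --pt "0 0 0" --pt "0 0 0" --pt "0 0 0" --pt "0 0 0" --pt "0 0 0" --pt "0 0 0" --pt "0 0 0" --pt "0 0 0" --pt "0 0 0" --turn '[0,0,0,0,0,0,0,0,0,0]'

```text
time_s: 10.4
tcp_pos: [0.4736, -0.0939, 0.0156]
eef_rot: [180.0, 0.0, -179.9]
contact_force: [-1.3, 0.9, 6.0]
gripper_width: 0.0197
```

Request:
servo_tool --grip '[0.9,0.9,0.9,0.9,0.9,0.9,0.9]' --pt "0 0 -0.008" --pt "0 0 -0.02" --pt "0 0 -0.035" --pt "0 0 -0.05" --pt "0 0 -0.065" --pt "0 0 -0.08" --pt "0 0 -0.085" --turn '[0,0,0,0,0,0,0]'

```text
time_s: 10.98
tcp_pos: [0.4744, -0.094, 0.1026]
eef_rot: [180.0, 0.2, -179.9]
contact_force: [0.2, 0.3, -0.5]
gripper_width: 0.0192
```

Request:
servo_tool --grip '[0.9,0.9,0.9,0.9,0.9,0.9,0.9,0.9,0.9,0.9]' --pt "-0.01 0.013 0" --pt "-0.027 0.034 0" --pt "-0.046 0.058 0" --pt "-0.066 0.083 0" --pt "-0.086 0.108 0" --pt "-0.106 0.133 0" --pt "-0.126 0.158 0" --pt "-0.143 0.18 0" --pt "-0.154 0.194 0" --pt "-0.158 0.199 0" --turn '[0,0,0,0,0,0,0,0,0,0]'

```text
time_s: 11.82
tcp_pos: [0.6326, 0.1077, 0.0989]
eef_rot: [-180.0, -0.0, -179.9]
contact_force: [0.6, 0.4, -0.4]
gripper_width: 0.0195
```

Request:
servo_tool --grip '[0.9,0.9,0.9]' --pt "0 0 0" --pt "0 0 0" --pt "0 0 0" --turn '[0,0,0]'

```text
time_s: 12.07
tcp_pos: [0.6304, 0.1044, 0.0999]
eef_rot: [-180.0, -0.1, -180.0]
contact_force: [-0.6, -0.2, -0.1]
gripper_width: 0.0197
```

```bash
python3 snap.py wrist w4; python3 wp.py w4 .592 .106
```

```text
t 12.07 [0.6304 0.1044 0.0999] [-1.8e+02 -1.0e-01 -1.8e+02]
tcp px [[326.4310099  305.99671712]]
pad [591.1 105.6] n 64 resid 0.35 extent [555.8  69.7] [626.5 141.2]
```

View pics/w4.png

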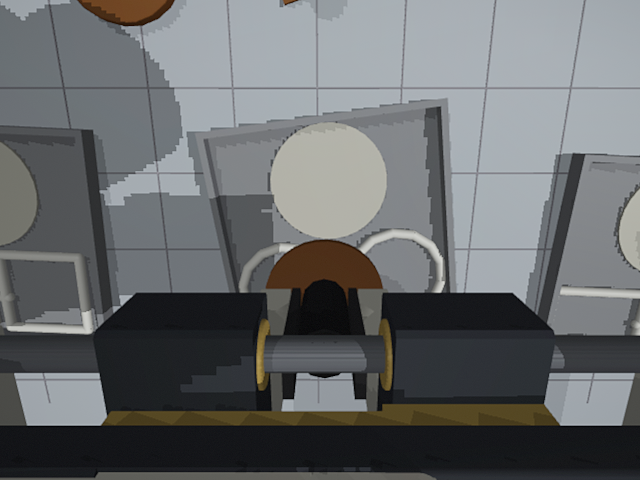

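The pad is fully visible, centred at pixel (328,180), world (591.1,105.6) mm. Moving over it and lowering.

Request:
servo_tool --grip '[0.9,0.9,0.9,0.9,0.9,0.9,0.9,0.9,0.9,0.9]' --pt "0.01 0.001 0" --pt "0.025 0.001 0.005" --pt "0.036 0.001 0.015" --pt "0.04 0.001 0.03" --pt "0.04 0.001 0.045" --pt "0.04 0.001 0.058" --pt "0.04 0.001 0.067" --pt "0.04 0.001 0.073" --pt "0.04 0.001 0.075" --pt "0.04 0.001 0.075" --turn '[0,0,0,0,0,0,0,0,0,0]'

```text
time_s: 12.95
tcp_pos: [0.5911, 0.1058, 0.0253]
eef_rot: [-180.0, -0.0, -180.0]
contact_force: [-0.2, -0.2, 0.5]
gripper_width: 0.0194
```

Request:
servo_tool --grip '[0.9,0.9,0.9]' --pt "0 0 0.0005" --pt "0 0 0.001" --pt "0 0 0.001" --turn '[0,0,0]'

```text
time_s: 13.2
tcp_pos: [0.5916, 0.1062, 0.0248]
eef_rot: [180.0, 0.0, -180.0]
contact_force: [-1.7, 0.5, -1.1]
gripper_width: 0.0195
```

Request:
servo_tool --grip '[0.9,0.9,0.9,0.9,0.9]' --pt "0.001 0 0.001" --pt "0.001 -0.0005 0.002" --pt "0.001 -0.0005 0.0025" --pt "0.001 -0.0005 0.003" --pt "0.001 -0.0005 0.003" --turn '[0,0,0,0,0]'

```text
time_s: 13.62
tcp_pos: [0.5902, 0.1055, 0.0217]
eef_rot: [-180.0, -0.0, -179.9]
contact_force: [-2.1, -1.2, 4.5]
gripper_width: 0.0194
```

Request:
servo_tool --grip '[0.9,0.9,0.9]' --pt "0 0 0.0005" --pt "0 0 0.0005" --pt "0 0 0.0005" --turn '[0,0,0]'

```text
time_s: 13.87
tcp_pos: [0.5902, 0.1055, 0.0217]
eef_rot: [-180.0, 0.0, -179.9]
contact_force: [-4.4, -1.0, 7.8]
gripper_width: 0.0198
```

Request:
servo_tool --grip '[0.3,0.2,0.0,0.0,-0.2,-0.2,-0.2,-0.2,-0.2,-0.2]' --pt "0 0 -0.0005" --pt "0 0 -0.0005" --pt "0 0 -0.0005" --pt "0 0 -0.0005" --pt "0 0 -0.0005" --pt "0 0 -0.0005" --pt "0 0 -0.01" --pt "0 0 -0.03" --pt "0 0 -0.055" --pt "0 0 -0.08" --turn '[0,0,0,0,0,0,0,0,0,0]'

```text
time_s: 14.7
tcp_pos: [0.59, 0.1053, 0.102]
eef_rot: [-180.0, -0.1, -180.0]
contact_force: [0.1, -0.2, 0.0]
gripper_width: 0.0525
```

Request:
servo_tool --grip '[-0.2,-0.2,-0.2,-0.2,-0.2,-0.2,-0.2,-0.2,-0.2,-0.2]' --pt "0.01 -0.001 -0.02" --pt "0.03 -0.004 -0.025" --pt "0.055 -0.008 -0.025" --pt "0.08 -0.012 -0.025" --pt "0.105 -0.016 -0.025" --pt "0.12 -0.018 -0.025" --pt "0.129 -0.019 -0.025" --pt "0.129 -0.019 -0.025" --pt "0.129 -0.019 -0.025" --pt "0.129 -0.019 -0.025" --turn '[0,0,0,0,0,0,0,0,0,0]'

```text
time_s: 15.53
tcp_pos: [0.4624, 0.087, 0.1263]
eef_rot: [180.0, 0.1, -179.9]
contact_force: [0.9, -0.0, -0.0]
gripper_width: 0.0527
```

```bash
python3 snap.py wrist w5; python3 snap.py scene s5; python3 wl.py w5 .461 .0865
python3 - <<'E'
import dep
dep.run(["s5"],{"small":(.612,-.312),"big":(.592,.107)},(.051,.062))
E
```

```text
t 15.53 [0.4624 0.087  0.1263] [ 1.800e+02  1.000e-01 -1.799e+02]
tcp px [[326.43714688 305.91969522]]
t 15.58 [0.4623 0.0869 0.126 ] [ 180.     0.  -179.9]
top mean [459.9  86.2  51.2] circ [460.7  86.2] 20.1
lens rect [461.1  86.3] [56.  29.5] 17.8 circ [461.4  86. ] 62.1
small s5 71 mean [ 613.7 -312.3   54.3] circ [ 612.4 -312.3] 21.5 body mean [ 619.3 -312.6   26.5] 108
big s5 53 mean [593.  105.7  54.5] circ [592.4 105.9] 22.0 body mean [597.4 103.   26.3] 93
```

View pics/w5.png

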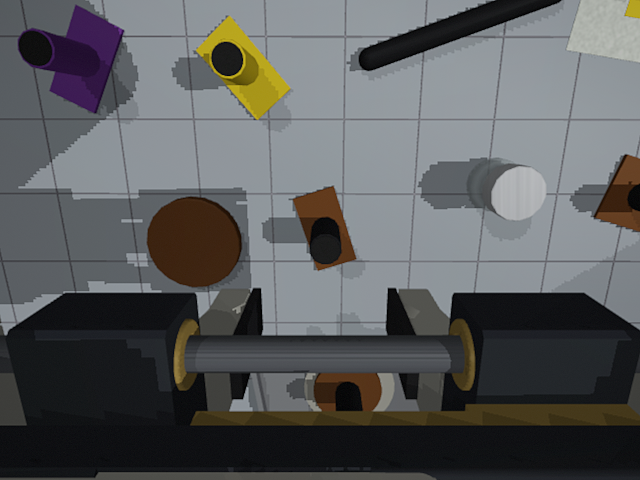

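View pics/s5.png

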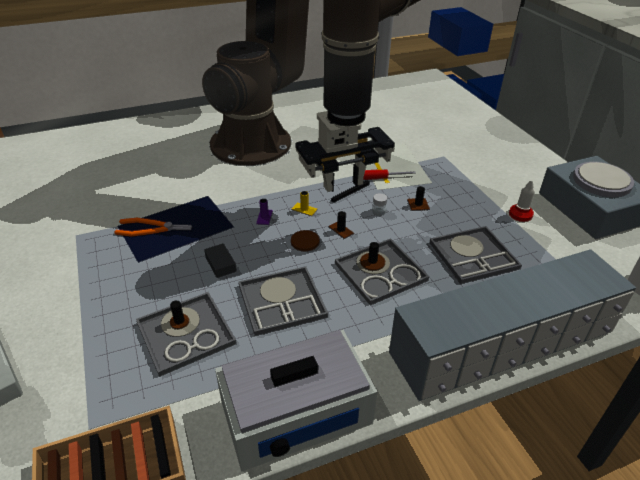

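The large round lens is on its pad. The wrist view shows the narrow brown rectangle (56×29.5 mm, black holder) at (325,225). The purple and yellow ones are the decoys.

Request:
servo_tool --grip '[-0.2,-0.2,-0.2,-0.2,-0.2,-0.2,-0.2,-0.2,-0.2]' --pt "0.001 -0.0005 0.02" --pt "0.001 -0.0005 0.04" --pt "0.001 -0.0005 0.06" --pt "0.001 -0.0005 0.08" --pt "0.001 -0.0005 0.095" --pt "0.001 -0.0005 0.105" --pt "0.001 -0.0005 0.111" --pt "0.001 -0.0005 0.111" --pt "0.001 -0.0005 0.111" --turn '[0,0,0,0,0,0,0,0,0]'

```text
time_s: 16.38
tcp_pos: [0.4605, 0.0859, 0.0147]
eef_rot: [-180.0, -0.0, -180.0]
contact_force: [0.2, -0.5, 0.6]
gripper_width: 0.0527
```

Request:
servo_tool --grip '[0.9,0.9,0.9,0.9,0.9,0.9,0.9,0.9,0.9,0.9]' --pt "0 0 0" --pt "0 0 0" --pt "0 0 0" --pt "0 0 0" --pt "0 0 0" --pt "0 0 0" --pt "0 0 0" --pt "0 0 0" --pt "0 0 0" --pt "0 0 0" --turn '[0,0,0,0,0,0,0,0,0,0]'

```text
time_s: 17.22
tcp_pos: [0.4605, 0.0861, 0.0152]
eef_rot: [180.0, 0.0, -179.9]
contact_force: [-1.5, 0.7, 5.3]
gripper_width: 0.0199
```

Request:
servo_tool --grip '[0.9,0.9,0.9,0.9,0.9,0.9,0.9]' --pt "0 0 -0.008" --pt "0 0 -0.02" --pt "0 0 -0.035" --pt "0 0 -0.055" --pt "0 0 -0.075" --pt "0 0 -0.095" --pt "0 0 -0.1" --turn '[0,0,0,0,0,0,0]'

```text
time_s: 17.8
tcp_pos: [0.4616, 0.0865, 0.1181]
eef_rot: [179.9, 0.2, -179.9]
contact_force: [-0.1, -0.0, -0.2]
gripper_width: 0.0195
```

Request:
servo_tool --grip '[0.9,0.9,0.9,0.9,0.9,0.9,0.9,0.9,0.9,0.9]' --pt "-0.012 0.015 0" --pt "-0.03 0.038 0" --pt "-0.053 0.066 0" --pt "-0.077 0.096 0" --pt "-0.101 0.126 0" --pt "-0.125 0.156 0" --pt "-0.15 0.186 0" --pt "-0.174 0.215 0" --pt "-0.189 0.233 0" --pt "-0.196 0.24 0" --turn '[0,0,0,0,0,0,0,0,0,0]'

```text
time_s: 18.63
tcp_pos: [0.6573, 0.3284, 0.113]
eef_rot: [-179.9, -0.1, -179.9]
contact_force: [0.2, -0.2, -1.2]
gripper_width: 0.0193
```

Request:
servo_tool --grip '[0.9,0.9,0.9,0.9]' --pt "0 0 0.005" --pt "0 0 0.01" --pt "0 0 0.01" --pt "0 0 0.01" --turn '[0,0,0,0]'

```text
time_s: 18.97
tcp_pos: [0.6551, 0.3249, 0.1044]
eef_rot: [-179.9, -0.1, -180.0]
contact_force: [-0.3, 0.2, -0.7]
gripper_width: 0.0194
```

```bash
python3 snap.py wrist w6; python3 wp.py w6 .617 .327
```

```text
t 18.97 [0.6551 0.3249 0.1044] [-1.799e+02 -1.000e-01 -1.800e+02]
tcp px [[326.43341456 305.97656097]]
pad [617.1 327.1] n 51 resid 0.35 extent [581.7 291.5] [651.8 362.7]
```

View pics/w6.png

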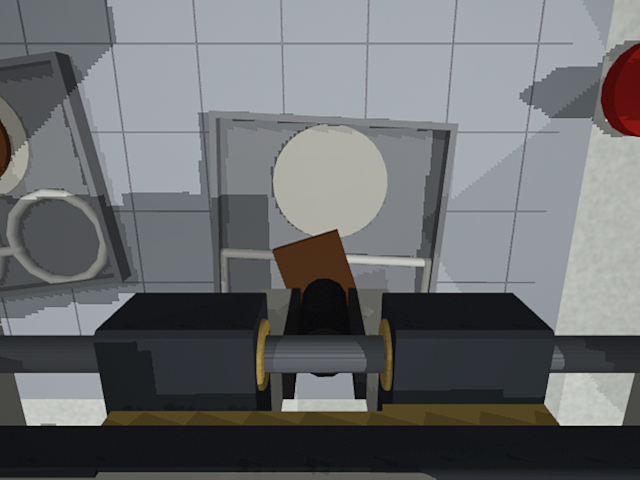

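Request:
servo_tool --grip '[0.9,0.9,0.9,0.9,0.9,0.9,0.9,0.9,0.9,0.9]' --pt "0.01 0.001 0" --pt "0.025 0.002 0.005" --pt "0.036 0.002 0.015" --pt "0.038 0.002 0.033" --pt "0.038 0.002 0.05" --pt "0.038 0.002 0.063" --pt "0.038 0.002 0.072" --pt "0.038 0.002 0.077" --pt "0.038 0.002 0.0795" --pt "0.038 0.002 0.0795" --turn '[0,0,0,0,0,0,0,0,0,0]'

```text
time_s: 19.85
tcp_pos: [0.6182, 0.328, 0.0252]
eef_rot: [-180.0, -0.0, -180.0]
contact_force: [1.0, 0.2, -0.7]
gripper_width: 0.0195
```

Request:
servo_tool --grip '[0.9,0.9,0.9]' --pt "0 0 0.0005" --pt "0 0 0.0005" --pt "0 0 0.0005" --turn '[0,0,0]'

```text
time_s: 20.1
tcp_pos: [0.6185, 0.3284, 0.0256]
eef_rot: [180.0, 0.0, -180.0]
contact_force: [-0.1, -0.5, -0.8]
gripper_width: 0.0195
```

Request:
servo_tool --grip '[0.9,0.9,0.9,0.9,0.9,0.9]' --pt "0.001 -0.001 0.001" --pt "0.0015 -0.001 0.002" --pt "0.0015 -0.001 0.003" --pt "0.0015 -0.001 0.0035" --pt "0.0015 -0.001 0.0038" --pt "0.0015 -0.001 0.0038" --turn '[0,0,0,0,0,0]'

```text
time_s: 20.6
tcp_pos: [0.6165, 0.327, 0.0212]
eef_rot: [-180.0, -0.0, -180.0]
contact_force: [-2.0, -0.7, 2.4]
gripper_width: 0.0196
```

Request:
servo_tool --grip '[0.9,0.9,0.9]' --pt "0 0 0.0005" --pt "0 0 0.0005" --pt "0 0 0.0005" --turn '[0,0,0]'

```text
time_s: 20.85
tcp_pos: [0.6165, 0.327, 0.0212]
eef_rot: [-180.0, 0.0, -179.9]
contact_force: [-3.7, -1.3, 5.4]
gripper_width: 0.0196
```

Request:
servo_tool --grip '[0.3,0.2,0.0,0.0,-0.2,-0.2,-0.2,-0.2,-0.2,-0.2]' --pt "0 0 -0.0005" --pt "0 0 -0.0005" --pt "0 0 -0.0005" --pt "0 0 -0.0005" --pt "0 0 -0.0005" --pt "0 0 -0.0005" --pt "0 0 -0.01" --pt "0 0 -0.03" --pt "0 0 -0.055" --pt "0 0 -0.08" --turn '[0,0,0,0,0,0,0,0,0,0]'

```text
time_s: 21.68
tcp_pos: [0.6164, 0.3268, 0.1016]
eef_rot: [-180.0, -0.0, -179.9]
contact_force: [0.8, 1.1, 0.6]
gripper_width: 0.0526
```

Request:
servo_tool --grip '[-0.2,-0.2,-0.2,-0.2,-0.2,-0.2,-0.2,-0.2,-0.2,-0.2]' --pt "0.01 -0.001 -0.02" --pt "0.035 -0.004 -0.025" --pt "0.065 -0.008 -0.025" --pt "0.095 -0.012 -0.025" --pt "0.125 -0.016 -0.025" --pt "0.155 -0.019 -0.025" --pt "0.172 -0.021 -0.025" --pt "0.179 -0.022 -0.025" --pt "0.179 -0.022 -0.025" --pt "0.179 -0.022 -0.025" --turn '[0,0,0,0,0,0,0,0,0,0]'

```text
time_s: 22.52
tcp_pos: [0.4382, 0.3056, 0.1265]
eef_rot: [179.9, 0.1, -179.9]
contact_force: [0.3, 0.6, 0.6]
gripper_width: 0.0524
```

```bash
python3 snap.py wrist w7; python3 snap.py scene s7; python3 wl.py w7 .437 .305
python3 - <<'E'
import dep
dep.run(["s7"],{"rect":(.617,.327)},(.051,.062))
E
```

```text
t 22.52 [0.4382 0.3056 0.1265] [ 1.799e+02  1.000e-01 -1.799e+02]
tcp px [[326.4651443  305.97014807]]
t 22.57 [0.4385 0.3056 0.1261] [ 1.800e+02  1.000e-01 -1.799e+02]
top mean [435.6 305.5  51.2] circ [436.3 305.4] 20.0
lens rect [464.7 357.8] [171.   53.3] 61.9 circ [468.7 355.7] 176.7
rect s7 49 mean [618.2 326.   54.5] circ [616.4 324.4] 23.2 body mean [622.2 323.3  24.9] 92
```

View pics/w7.png

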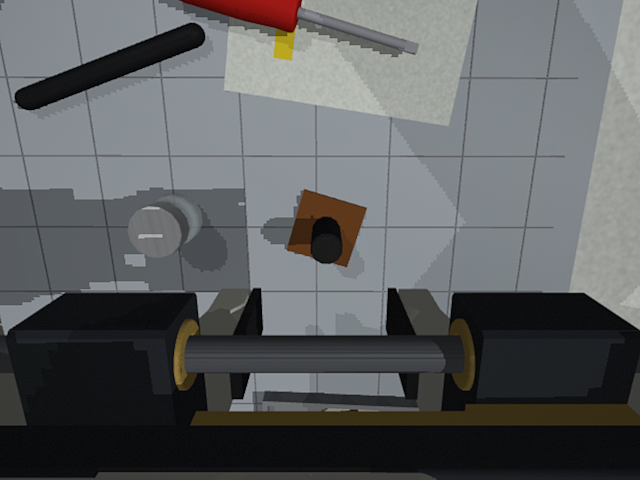

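View pics/s7.png

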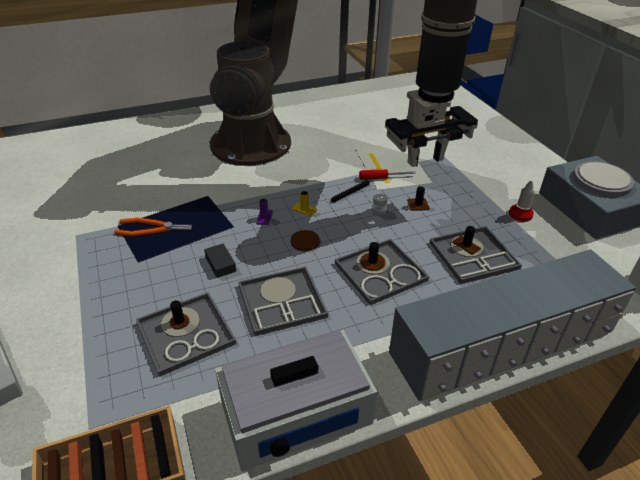

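The rectangle is on its pad. The square lens is at (326,228) in the wrist view, its stub at world (436.3,305.4) mm.

Request:
servo_tool --grip '[-0.2,-0.2,-0.2,-0.2,-0.2,-0.2,-0.2,-0.2,-0.2]' --pt "0.001 0 0.02" --pt "0.001 0 0.04" --pt "0.001 0 0.06" --pt "0.001 0 0.08" --pt "0.001 0 0.095" --pt "0.001 0 0.105" --pt "0.001 0 0.111" --pt "0.001 0 0.111" --pt "0.001 0 0.111" --turn '[0,0,0,0,0,0,0,0,0]'

```text
time_s: 23.37
tcp_pos: [0.4371, 0.3051, 0.0146]
eef_rot: [-180.0, 0.0, -180.0]
contact_force: [-0.5, -0.3, 0.1]
gripper_width: 0.0524
```

Request:
servo_tool --grip '[0.9,0.9,0.9,0.9,0.9,0.9,0.9,0.9,0.9,0.9]' --pt "0 0 0" --pt "0 0 0" --pt "0 0 0" --pt "0 0 0" --pt "0 0 0" --pt "0 0 0" --pt "0 0 0" --pt "0 0 0" --pt "0 0 0" --pt "0 0 0" --turn '[0,0,0,0,0,0,0,0,0,0]'

```text
time_s: 24.2
tcp_pos: [0.4367, 0.3052, 0.0149]
eef_rot: [180.0, 0.0, -179.9]
contact_force: [-1.0, 0.9, 5.6]
gripper_width: 0.0195
```

Request:
servo_tool --grip '[0.9,0.9,0.9,0.9,0.9,0.9,0.9]' --pt "0 0 -0.008" --pt "0 0 -0.02" --pt "0 0 -0.035" --pt "0 0 -0.055" --pt "0 0 -0.075" --pt "0 0 -0.095" --pt "0 0 -0.105" --turn '[0,0,0,0,0,0,0]'

```text
time_s: 24.78
tcp_pos: [0.4372, 0.3055, 0.1222]
eef_rot: [179.9, 0.1, -179.9]
contact_force: [0.0, 0.1, -0.6]
gripper_width: 0.0198
```

Request:
servo_tool --grip '[0.9,0.9,0.9,0.9,0.9,0.9,0.9,0.9,0.9,0.9]' --pt "-0.006 -0.012 0" --pt "-0.016 -0.033 0" --pt "-0.03 -0.06 0" --pt "-0.045 -0.09 0" --pt "-0.06 -0.12 0" --pt "-0.075 -0.15 0" --pt "-0.09 -0.18 0" --pt "-0.105 -0.21 0" --pt "-0.12 -0.24 0" --pt "-0.135 -0.27 0" --turn '[0,0,0,0,0,0,0,0,0,0]'

```text
time_s: 25.62
tcp_pos: [0.5715, 0.0327, 0.1184]
eef_rot: [-180.0, -0.1, -180.0]
contact_force: [-0.4, 0.5, 0.0]
gripper_width: 0.0195
```

Request:
servo_tool --grip '[0.9,0.9,0.9,0.9,0.9,0.9,0.9,0.9,0.9,0.9]' --pt "-0.014 -0.03 0" --pt "-0.027 -0.06 0" --pt "-0.04 -0.09 0" --pt "-0.052 -0.115 0" --pt "-0.06 -0.133 0" --pt "-0.065 -0.146 0.005" --pt "-0.065 -0.146 0.01" --pt "-0.065 -0.146 0.015" --pt "-0.065 -0.146 0.015" --pt "-0.065 -0.146 0.015" --turn '[0,0,0,0,0,0,0,0,0,0]'

```text
time_s: 26.45
tcp_pos: [0.6361, -0.1101, 0.1038]
eef_rot: [-180.0, -0.1, -179.9]
contact_force: [-0.2, 0.8, -0.7]
gripper_width: 0.0196
```

```bash
python3 snap.py wrist w8; python3 wp.py w8 .5975 -.111
```

```text
t 26.45 [ 0.6361 -0.1101  0.1038] [-1.800e+02 -1.000e-01 -1.799e+02]
tcp px [[326.42244052 305.93098179]]
pad [ 596.5 -112.3] n 53 resid 0.66 extent [ 561.  -147.9] [640.9 -76.8]
```

View pics/w8.png

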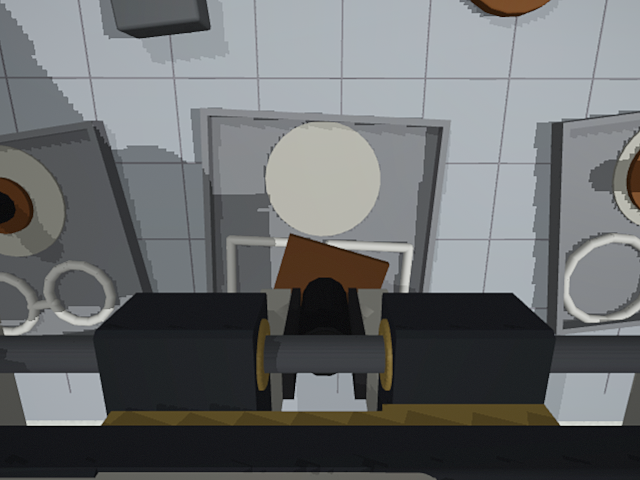

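Request:
servo_tool --grip '[0.9,0.9,0.9,0.9,0.9,0.9,0.9,0.9,0.9,0.9]' --pt "0.01 -0.001 0" --pt "0.025 -0.0025 0.005" --pt "0.036 -0.0025 0.015" --pt "0.0395 -0.0025 0.033" --pt "0.0395 -0.0025 0.05" --pt "0.0395 -0.0025 0.063" --pt "0.0395 -0.0025 0.072" --pt "0.0395 -0.0025 0.077" --pt "0.0395 -0.0025 0.08" --pt "0.0395 -0.0025 0.08" --turn '[0,0,0,0,0,0,0,0,0,0]'

```text
time_s: 27.33
tcp_pos: [0.5974, -0.1132, 0.0245]
eef_rot: [-180.0, -0.0, -179.9]
contact_force: [0.1, -0.8, -0.4]
gripper_width: 0.0197
```

Request:
servo_tool --grip '[0.9,0.9,0.9]' --pt "0 0 0.0005" --pt "0 0 0.0005" --pt "0 0 0.0005" --turn '[0,0,0]'

```text
time_s: 27.58
tcp_pos: [0.5979, -0.1134, 0.0247]
eef_rot: [180.0, 0.1, -180.0]
contact_force: [0.1, 0.1, -0.5]
gripper_width: 0.0197
```

Request:
servo_tool --grip '[0.9,0.9,0.9,0.9,0.9,0.9]' --pt "0.0005 0.001 0.001" --pt "0.0005 0.001 0.002" --pt "0.0005 0.001 0.0027" --pt "0.0005 0.001 0.0031" --pt "0.0005 0.001 0.0034" --pt "0.0005 0.001 0.0034" --turn '[0,0,0,0,0,0]'

```text
time_s: 28.08
tcp_pos: [0.5969, -0.1124, 0.021]
eef_rot: [-180.0, -0.0, -179.9]
contact_force: [-2.5, 0.7, 3.3]
gripper_width: 0.0197
```

Request:
servo_tool --grip '[0.9,0.9,0.9]' --pt "0 0 0.0005" --pt "0 0 0.0005" --pt "0 0 0.0005" --turn '[0,0,0]'

```text
time_s: 28.33
tcp_pos: [0.5969, -0.1124, 0.0209]
eef_rot: [-180.0, 0.0, -179.9]
contact_force: [-3.3, 0.9, 8.2]
gripper_width: 0.0194
```

Request:
servo_tool --grip '[0.3,0.2,0.0,0.0,-0.2,-0.2,-0.2,-0.2,-0.2,-0.2]' --pt "0 0 -0.0005" --pt "0 0 -0.0005" --pt "0 0 -0.0005" --pt "0 0 -0.0005" --pt "0 0 -0.0005" --pt "0 0 -0.0005" --pt "0 0 -0.01" --pt "0 0 -0.03" --pt "0 0 -0.06" --pt "0 0 -0.09" --turn '[0,0,0,0,0,0,0,0,0,0]'

```text
time_s: 29.17
tcp_pos: [0.5963, -0.1125, 0.1112]
eef_rot: [-180.0, -0.1, -179.9]
contact_force: [0.5, -0.0, 0.6]
gripper_width: 0.0529
```

Request:
servo_tool --grip '[-0.2,-0.2,-0.2,-0.2,-0.2,-0.2,-0.2,-0.2,-0.2]' --pt "0 0 -0.03" --pt "-0.01 0.025 -0.055" --pt "-0.025 0.055 -0.07" --pt "-0.04 0.085 -0.08" --pt "-0.055 0.11 -0.08" --pt "-0.06 0.12 -0.08" --pt "-0.06 0.12 -0.08" --pt "-0.06 0.12 -0.08" --pt "-0.06 0.12 -0.08" --turn '[0,0,0,0,0,0,0,0,0]'

```text
time_s: 29.92
tcp_pos: [0.6562, 0.0069, 0.19]
eef_rot: [-180.0, -0.1, -180.0]
contact_force: [-0.6, 0.7, 0.6]
gripper_width: 0.0527
```

```bash
python3 snap.py wrist w9
```

```text
t 29.92 [0.6562 0.0069 0.19  ] [-1.8e+02 -1.0e-01 -1.8e+02]
tcp px [[326.45745097 305.93098624]]
```

View pics/w9.png

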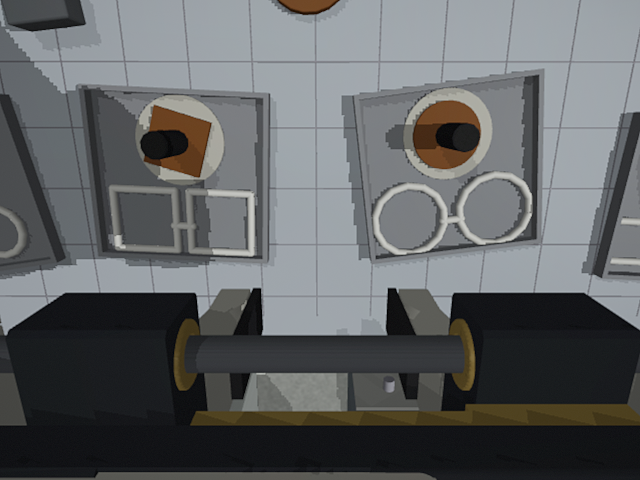

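```bash
cat > chk.py <<'E'
import sys
from h import *
from scipy.optimize import least_squares
def chk(tag,k,x,y):
    p,d,c=load(tag);hsv=cv2.cvtColor(p,cv2.COLOR_BGR2HSV)
    roi=np.zeros(p.shape[:2],np.uint8);cv2.fillPoly(roi,[c.proj([[x+.043*np.cos(a),y+.043*np.sin(a),.006] for a in np.linspace(0,6.28,40)]).astype(np.int32)],255)
    br=cv2.inRange(hsv,(4,110,20),(16,255,255))&roi
    fe=cv2.inRange(hsv,(18,14,60),(40,110,255))&roi
    ev=lambda m,z:(c.plane(np.argwhere(m)[:,::-1],z)[:,:2]*1000).astype(np.float32)
    def big(m):
        n,l,s,_=cv2.connectedComponentsWithStats(m);return (l==1+s[1:,4].argmax())
    L=cv2.convexHull(ev(big(br),.010));q=cv2.minAreaRect(L);e=cv2.minEnclosingCircle(L)
    h=cv2.convexHull(ev(big(fe),.006))[:,0]
    f=least_squares(lambda a:np.hypot(h[:,0]-a[0],h[:,1]-a[1])-36,[x*1000,y*1000],loss="soft_l1",f_scale=.5)
    print(k,"lens rect",np.round(q[0],1),np.round(q[1],1),"circ",np.round(e[0],1),round(2*e[1],1),"| pad",f.x.round(1),"res",np.abs(f.fun).mean().round(2),h.min(0).round(1),h.max(0).round(1))
for a in sys.argv[2:]:
    k,x,y=a.split(",");chk(sys.argv[1],k,float(x),float(y))
E
python3 chk.py w9 square,.597,-.1123 big,.591,.1056
```

```text
square lens rect [ 597.1 -113.7] [46.4 45.7] circ [ 596.7 -113.7] 63.7 | pad [ 596.1 -112.6] res 0.25 [ 560.9 -148.3] [631.7 -76.9]
big lens rect [591.6 104. ] [52.2 53.7] circ [591.5 104.1] 53.9 | pad [591.  106.1] res 0.9 [557.9  69.9] [610.   95.8]
```

Request:
servo_tool --grip '[-0.2,-0.2,-0.2,-0.2,-0.2,-0.2,-0.2,-0.2,-0.2,-0.2]' --pt "0 0.02 0" --pt "0 0.05 0" --pt "0 0.085 0" --pt "0 0.12 0" --pt "0 0.155 0" --pt "0 0.19 0" --pt "0 0.21 0" --pt "0 0.22 0" --pt "0 0.22 0" --pt "0 0.22 0" --turn '[0,0,0,0,0,0,0,0,0,0]'

```text
time_s: 30.8
tcp_pos: [0.6565, 0.2269, 0.19]
eef_rot: [-180.0, -0.0, -180.0]
contact_force: [0.4, 0.1, -0.2]
gripper_width: 0.0524
```

```bash
python3 snap.py wrist w10;python3 chk.py w10 rect,.617,.327 big,.591,.1056
```

```text
t 30.8 [0.6565 0.2269 0.19  ] [-180.   -0. -180.]
tcp px [[326.46818761 305.92784805]]
rect lens rect [617.1 325.5] [55.8 30. ] circ [616.9 325.8] 62.2 | pad [616.8 326.9] res 0.32 [581.8 291.4] [651.7 362.9]
big lens rect [591.3 105.5] [52.8 51.6] circ [591.5 104.3] 54.2 | pad [591.1 105.3] res 0.24 [555.4  69.6] [627.1 141.1]
```

Request:
servo_tool --grip '[-0.2,-0.2,-0.2,-0.2,-0.2,-0.2,-0.2,-0.2,-0.2,-0.2]' --pt "0 -0.03 0" --pt "0 -0.065 0" --pt "0 -0.1 0" --pt "0 -0.135 0" --pt "0 -0.17 0" --pt "0 -0.205 0" --pt "0 -0.24 0" --pt "0 -0.275 0" --pt "0 -0.31 0" --pt "0 -0.345 0" --turn '[0,0,0,0,0,0,0,0,0,0]'

```text
time_s: 31.68
tcp_pos: [0.6559, -0.1208, 0.1907]
eef_rot: [-180.0, 0.0, 179.9]
contact_force: [0.3, 0.8, -0.2]
gripper_width: 0.0525
```

Request:
servo_tool --grip '[-0.2,-0.2,-0.2,-0.2,-0.2,-0.2]' --pt "0 -0.03 0" --pt "0 -0.055 0" --pt "0 -0.075 0" --pt "0 -0.085 0" --pt "0 -0.085 0" --pt "0 -0.085 0" --turn '[0,0,0,0,0,0]'

```text
time_s: 32.18
tcp_pos: [0.6563, -0.2037, 0.1902]
eef_rot: [180.0, -0.0, 179.9]
contact_force: [-0.3, -0.3, -0.4]
gripper_width: 0.0529
```

```bash
python3 snap.py wrist w11;python3 chk.py w11 small,.611,-.3136 square,.597,-.1123
```

```text
t 32.18 [ 0.6563 -0.2037  0.1902] [180.   -0.  179.9]
tcp px [[326.42269593 305.92316821]]
small lens rect [ 611.3 -313. ] [35.4 31.6] circ [ 612.1 -314.9] 36.0 | pad [ 610.6 -313.9] res 0.24 [ 574.6 -349.8] [ 646.3 -278.3]
square lens rect [ 597.  -113.9] [46.1 45.4] circ [ 596.9 -113.8] 63.5 | pad [ 596.4 -112.1] res 0.38 [ 560.6 -147.7] [ 614.5 -105.1]
```

View pics/w10.png

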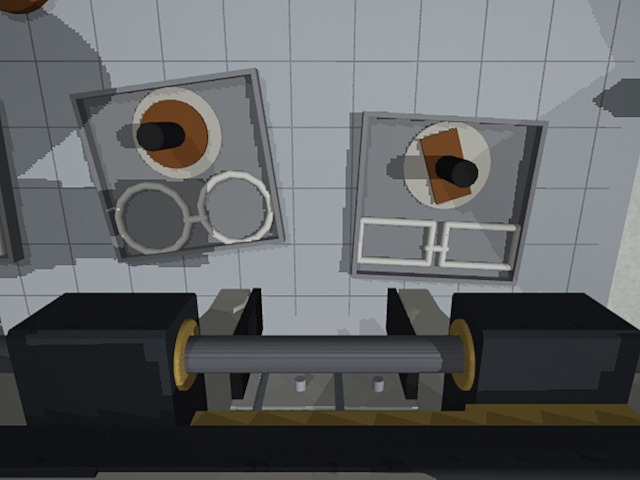

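View pics/w11.png

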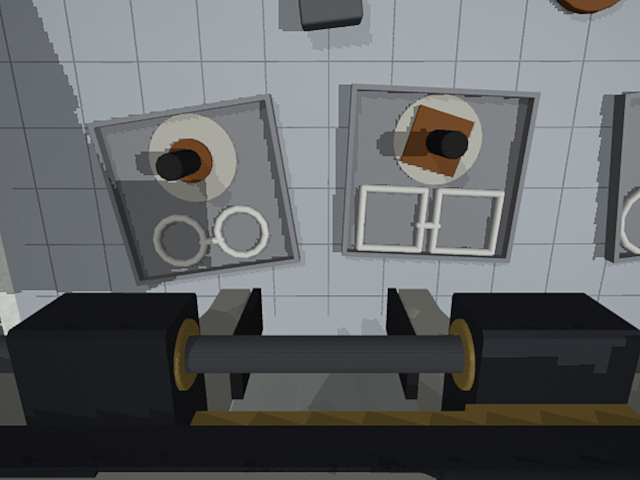

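All lenses sit within about 2 mm of their pad centres, holders upright. One last check that the blank and jar haven't moved, then I hand in.

```bash
python3 snap.py scene s12; python3 - <<'E'
from h import *
a,_,_=load("scene0");b,_,_=load("s12")
for n,(u,v) in{"blank":(305,240),"jar":(379,204)}.items():
    s=np.s_[v-14:v+14,u-16:u+16];print(n,np.abs(a[s].astype(int)-b[s]).mean().round(1), cv2.phaseCorrelate(cv2.cvtColor(a[s],6).astype(np.float64),cv2.cvtColor(b[s],6).astype(np.float64)))
E
```

```text
t 32.23 [ 0.6565 -0.2028  0.1902] [180.  -0. 180.]
blank 7.0 ((-0.04042397491929606, -0.0023505804313490586), 1.008280169320099)
jar 19.3 ((-0.09356935189133608, -0.009283408866254561), 0.826263528705867)
```

View pics/s12.png

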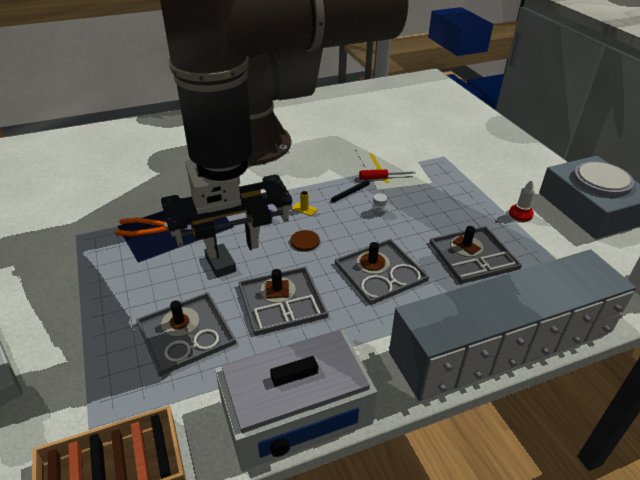

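The four holders stand upright in their trays at (178,312), (277,282), (374,252) and (469,238). The blank at (305,240) and the jar at (379,203) haven't moved.

```bash
python3 -c "
from plant import order
print(order.close_job())"
```

```text
the job is handed in; nothing more can be done
None
```

All four lenses are in their matching trays, and I handed the job in at about 32 s of the 112 s allowed. I took each lens by its holder, lowered it until it touched the felt (readings up to about 9 N), and only then released it.

| Lens | Offset from pad centre |
|---|---|
| Small round | about 2 mm |
| Large round | about 1 mm |
| Rectangle | about 1.5 mm |
| Square | 1.5–2 mm |

- **Placement:** these offsets come from the last wrist-camera views, which show every lens flat with its holder upright. One large-round reading gave about 2 mm. That view had a poor pad fit, so I used the second view.
- **Camera agreement:** the scene camera read y about 1–2.5 mm differently from the wrist camera. The lens-to-pad shift I compared for the small round lens agreed to about 1 mm, so I used the wrist view.
- **Blank and jar:** the last scene picture shows no measurable shift of either one; they differ only in shading.

I did not turn the rectangular and square lenses to line up with their frames, since the task did not ask for it.

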